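# Show the fingerprint to the documentation recorder

## Task

Document the fingerprint on the grey mug: switch the recorder on by pushing its red-tipped lever fully over, away from the robot; then, while it is recording, point at the black dusted fingerprint on top of the grey mug with the fingertips two to four centimetres above it, and dwell there for about two seconds; then push the lever fully back to switch the recorder off. Never touch any of the three mugs, leave the powder jar and the brush where they are, and grasp nothing.

Things in the scene. Friction and masses are not known exactly. Their poses are not given: they have to be found in the camera images.
- grey_mug_print (a point): centre of the black dusted fingerprint (oval, 28 x 21 mm) on top of the grey mug, 97 mm above the desk. The mug (84 mm diameter, 96 mm long) lies on its side in a low white cradle; this point is 10 mm from its mid-length towards the mouth. x runs along the mug from mouth to foot, z is up; the handle sticks out level to +y, to 77 mm from the mug's axis. This is the one to point at.
- yellow_mug_print (a point): not to be pointed at or touched: centre of the black dusted fingerprint (oval, 28 x 21 mm) on top of the yellow mug, 97 mm above the desk. The mug (84 mm diameter, 96 mm long) lies on its side in a low white cradle; this point is 10 mm from its mid-length towards the mouth. x runs along the mug from mouth to foot, z is up; the handle sticks out level to +y, to 77 mm from the mug's axis.
- green_mug_print (a point): not to be pointed at or touched: centre of the black dusted fingerprint (oval, 28 x 21 mm) on top of the dark green mug, 97 mm above the desk. The mug (84 mm diameter, 96 mm long) lies on its side in a low white cradle; this point is 10 mm from its mid-length towards the mouth. x runs along the mug from mouth to foot, z is up; the handle sticks out level to +y, to 77 mm from the mug's axis.
- recorder: flat black recorder box fixed to the desk, 150 mm (x) by 120 mm (y) by 30 mm high; origin at the centre of its underside. Its own +x points roughly away from the robot: the way the lever is pushed to switch on. A grey block, 70 x 50 x 25 mm, centred on its top carries the lever; two small lamps are on its far (+x) edge, a display strip on the near edge.
- rec (a joint): the recorder's lever angle in rad: 0 = off, lever leaning 0.5 rad from upright towards the recorder's -x (the robot); 1.0 = on, leaning 0.5 rad towards +x; hard stops at both ends; it starts between 0 and 0.12. Light friction (under 1 N at the tip), no spring: it stays where it is left.
- rec_pivot (a point): the lever's pivot, 52 mm above the desk over the recorder's centre; the lever turns about the recorder's y axis here.
- rec_tip (a point): centre of the red ball, 26 mm diameter, at the lever's end, 80 mm from the pivot (about 122 mm above the desk at both ends of the swing, 132 mm when upright). Below it is a 10 mm steel rod.
- powder_jar: white jar of dusting powder with black cap, 48 mm diameter, 65 mm high, standing loose on the desk; origin at the centre of its underside.
- brush: dusting brush lying loose on the desk, about 200 mm long along its x; origin under its middle.
Not all that is in view belongs to the job. Leave any yellow look-alike of the powder_jar alone.

How it is judged:
By the outcome, as a careful person would: the job done as asked, in the order asked, and still so for the second after the job is handed in, with the robot touching nothing.
It also fails if it takes over 56 s, if anything falls off the work surface, if the arm or the gripper's body presses on something with over 40 N, if the wrist force passes 120 N, or if a joint passes its speed limit or range.

## Robot

A 7-joint arm with a two-finger parallel gripper is mounted at the origin on the work surface. World frame = base frame: x ahead of the robot, y to its left, z up, the work surface at z = 0. Lengths are in m, angles in rad, forces in N, time in s.
With the tool pointing down it reaches from about 0.425 to 0.925 m from the base axis. Payload 6.8 kg.
Tool frame: the origin (TCP) lies between the finger pads; the fingertips stand 22 mm ahead of it and the grasp point (between the pads) lies 3 mm ahead of it; z points along the fingers, y is the line along which they close (so a half turn about z gives the same grasp; the last joint's range is limited). The gripper opens to 88 mm and grips with 3 to 60 N. Pads are 20 mm wide; open, the fingers measure 115 mm over their backs; the gripper's body (75 mm by 178 mm) begins 61 mm behind the grasp point.
Start: joints at [-1.251, 0.477, 0.022, 1.555, -0.011, 1.109, -0.083], TCP at [0.28, 0.614, 0.217] pointing down, gripper open.
Joint ranges: [-2.96, 2.96], [-0.34, 2.1], [-1.41, 1.46], [0.24, 2.44], [-1.37, 4.51], [0.17, 1.92], [-2.96, 2.96]. Speed limits (rad/s): [2.39, 2.39, 3.14, 3.14, 3.14, 3.14, 3.14].

## Interface

Orientations are given as a unit quaternion [w, x, y, z].
In Python, from station import bot gives the robot as it stands. The module is installed in compiled form; this text tells all that it offers.
- The arm moves only by the tool play_rows, never from a script. Its argument "steps" is a list of rows, each a list of 3 entries, a list of its own where there are three numbers: the shift along the tool's x, y, z scaled (see below), then the turn, a rotation vector about the tool's x, y, z scaled (see below), then the gripper command: -1 is shut, 1 is fully open, values between are in proportion. A call has 1 to 10 rows; each row is the pose to reach, as a shift and turn from the pose commanded when the call began, along the tool's axes at that moment; what a row does not reach only later rows make up. The controller multiplies each number of a shift by 0.4 m and each number of a turn by 1.5 rad. A row lasts 1/12 s, in which the tool goes at most 41.7 mm and 7.16 degrees, less where a joint would pass 70% of its speed; a pose out of reach is approached as far as the arm can. A call with a number of a shift or a turn outside -1 to 1 is refused whole. A call with a gripper value outside its range is refused whole. The fingers move at their own pace and stop on an object; "grip_force" is the grip in N (left out, the last holds). Time passes only in rows, so rows that repeat a pose let the fingers close. It gives the time, the measured TCP pose, the force, the opening and the grip force at its end, in the units of the state.
- bot.read_state(): the state, without advancing time (a new reading comes with each control period).
- bot.snapshot(name): name is "scene" or "side" or "wrist"; returns a dict with "frame" (420x560x3 uint8, blue, green, red), "z_map" (420x560 float32, m along the optical axis (not along the pixel's ray), 0 where there is no reading), "K" (3x3 intrinsics, pixels), "D" ([k1, k2, p1, p2, k3] as OpenCV has them; the pictures are not rectified), "cam_to_world" (4x4, takes a point from camera to world coordinates). Camera axes: x right, y up, looking along -z (the intrinsics and any distortion apply to the point x, -y, -z); pixel columns grow to the right and rows downward; lengths in m; the calibration is good to about 2 mm. A picture is of the moment at which its call begins.
- bot.close_job(): hands the job in; it is judged then, once.
Trained networks look in the newest picture that a camera, given by its name, has taken for a name from the list of things; names that differ only in an ending like _2 or _b are one class to them, and where a whole thing is asked for, a point or a joint stands for the part that bears it (a point fixed in the world has none). Each returns a list of dicts, best first, with "conf" (0 to 1); they miss things now and then, are a little off and sometimes report something else, mostly with a low value. They report only what shows in the picture. A call takes as long as a camera call. They do not tell look-alikes from the thing itself.
- bot.trace(label, camera): "pixels" (420x560 bool, what is visible of it) and "box" ([left, top, width, height] in pixels, round what is visible of it).
The state is a dict: "t": time; "joint_pos": joint angles; "joint_velocities": joint speeds; "tau": joint torques, N m; "tcp_pos": TCP position; "tcp_rot": TCP orientation; "contact_force": force on the tool from outside, world axes, zero at the start; "ft_torque": the same for the moment, N m; "width": finger opening in m; "grasp_force": force on a finger pad.
Only numpy, scipy, OpenCV 4.12 (cv2) and the standard library are available. Lean on these libraries where they do the work, as an engineer would, in place of code of your own. Each camera call takes 0.05 s, during which the arm holds its last target. There are 200 camera calls.

## Working session

There is one attempt and no reset: what is moved stays moved. The work goes in short steps, Python scripts to look and compute and a tool call to move; the robot and the scene stay as the last step left them, time stands still between calls to the robot, and variables do not carry over. Pictures are saved under pics/ and viewed, at most 10 in all, crops included, and the job is handed in when it is done.

Besides the shell and the picture viewer there is one more tool, called after "Request:" as name([rows], argument=value, ...), one row to a line, values as JSON. play_rows: Moves the arm, as the interface text tells. Its arguments: {"type":"object","properties":{"steps":{"type":"array"},"grip_force":{"type":"number"}},"required":["steps"]}

```bash
mkdir -p pics
cat > h.py <<'E'
import numpy as np,cv2
from station import bot
def world(s,px):
    px=np.array(px,float).reshape(-1,2)
    u=cv2.undistortPoints(px.reshape(-1,1,2),s["K"],np.array(s["D"],float)).reshape(-1,2)
    i=np.round(px).astype(int); d=s["z_map"][i[:,1],i[:,0]]
    p=np.c_[u[:,0]*d,-u[:,1]*d,-d]; T=s["cam_to_world"]
    w=p@T[:3,:3].T+T[:3,3]; w[d==0]=np.nan; return w
E
python3 - <<'E'
from h import *
st=bot.read_state();print(st["t"],st["tcp_pos"],st["tcp_rot"],st["width"])
for c in ["scene","side"]:
    s=bot.snapshot(c);cv2.imwrite(f"pics/{c}0.png",s["frame"]);print(c,s["cam_to_world"][:3,3])
    for l in ["grey_mug_print","yellow_mug_print","green_mug_print","recorder","rec","rec_tip","powder_jar","brush"]:
        for r in bot.trace(l,c)[:3]:
            v,u=np.nonzero(r["pixels"]); 
            if len(u)==0: continue
            w=world(s,np.c_[u,v]); print(l,round(r["conf"],2),r["box"],np.nanmedian(w,0).round(3),np.nanpercentile(w,2,axis=0).round(3),np.nanpercentile(w,98,axis=0).round(3))
E
```

```text
0.0 [0.27979865 0.61362603 0.21651104] [-1.27295955e-04  2.12257201e-01  9.77213432e-01 -8.79078422e-04] 0.08766393093540019
scene [1.20377671 0.20865556 1.03635865]
grey_mug_print 0.93 [399.3, 243.5, 54.8, 56.7] [0.575 0.3   0.085] [0.518 0.255 0.028] [0.611 0.364 0.099]
grey_mug_print 0.74 [107.8, 146.4, 74.6, 77.8] [ 0.563 -0.355  0.031] [ 0.479 -0.431  0.006] [ 0.631 -0.3    0.13 ]
grey_mug_print 0.44 [142.0, 143.5, 14.4, 28.5] [ 0.527 -0.361  0.111] [ 0.477 -0.4    0.029] [ 0.545 -0.349  0.137]
yellow_mug_print 0.93 [322.4, 215.6, 61.3, 54.0] [0.561 0.14  0.084] [0.496 0.095 0.023] [0.592 0.202 0.099]
green_mug_print 0.94 [235.5, 202.4, 64.1, 57.9] [ 0.6   -0.035  0.083] [ 0.536 -0.082  0.006] [0.632 0.023 0.099]
recorder 0.34 [236.8, 201.5, 60.2, 59.6] [ 0.601 -0.037  0.084] [ 0.536 -0.085  0.017] [0.632 0.021 0.099]
rec 0.55 [141.4, 144.1, 14.4, 28.0] [ 0.526 -0.361  0.119] [ 0.486 -0.396  0.03 ] [ 0.545 -0.349  0.137]
rec_tip 0.45 [142.7, 146.0, 13.1, 33.0] [ 0.527 -0.361  0.11 ] [ 0.498 -0.396  0.031] [ 0.547 -0.349  0.137]
powder_jar 0.82 [171.3, 239.5, 21.8, 31.1] [ 0.703 
[... 825 characters left out ...]
 0.467 -0.441  0.006] [ 0.615 -0.309  0.13 ]
recorder 0.18 [368.8, 303.4, 19.0, 33.5] [ 0.514 -0.369  0.125] [ 0.502 -0.375  0.001] [ 0.594 -0.294  0.137]
rec 0.81 [365.5, 303.2, 25.6, 34.7] [ 0.515 -0.369  0.124] [ 0.502 -0.375 -0.   ] [ 0.593 -0.295  0.137]
rec_tip 0.76 [370.7, 303.0, 15.9, 34.0] [ 0.515 -0.369  0.125] [ 0.502 -0.375 -0.   ] [ 0.595 -0.291  0.137]
powder_jar 0.84 [345.4, 219.0, 18.6, 34.9] [ 0.688 -0.116  0.041] [ 0.675 -0.129  0.003] [ 0.716 -0.088  0.066]
powder_jar 0.72 [369.8, 240.9, 26.5, 39.1] [ 0.68  -0.207  0.04 ] [ 0.667 -0.22   0.001] [ 0.711 -0.179  0.066]
brush 0.83 [233.9, 273.7, 102.7, 46.9] [ 0.494 -0.168  0.016] [ 0.383 -0.19   0.001] [ 0.575 -0.141  0.021]
```

Run:
```python
from h import *
for c in ["scene","side"]:
    s=bot.snapshot(c);f=s["frame"].astype(int)
    v,u=np.mgrid[0:420,0:560];P=world(s,np.c_[u.ravel(),v.ravel()]).reshape(420,560,3)
    red=(f[...,2]>110)&(f[...,1]<70)&(f[...,0]<70)&(P[...,2]>.08)&(P[...,1]<-.2)
    o=s["cam_to_world"][:3,3]; m=np.nanmedian(P[red],0);print(c,"red surf",red.sum(),m.round(4),"ctr~",(m+.0105*(m-o)/np.linalg.norm(m-o)).round(4))
    x,y,z=P[...,0],P[...,1],P[...,2]
    top=(z>.022)&(z<.036)&(y<-.25)&(x>.4)&(x<.7)
    r=cv2.minAreaRect(P[top][:,:2].astype(np.float32)*1000);print("box",r)
    for n,l in enumerate(["grey_mug_print","yellow_mug_print","green_mug_print"]):
        t=bot.trace(l,c)[0]["pixels"]&(z>.087); d=t&(f.max(2)<60)
        print(l,t.sum(),d.sum(),np.nanmedian(P[d],0).round(4) if d.any() else None, cv2.minAreaRect(P[t][:,:2].astype(np.float32)*1000))
    a=f.astype(np.uint8)
    cv2.imwrite(f"pics/{c}1.png",cv2.resize(a[120:330,90:490] if c=="scene" else a[120:420,150:550],None,fx=2,fy=2,interpolation=cv2.INTER_CUBIC))
```

```text
scene red surf 83 [ 0.5207 -0.3562  0.132 ] ctr~ [ 0.515  -0.3609  0.1245]
box ((561.8936157226562, -612.7232666015625), (611.2730102539062, 256.96630859375), 81.2894058227539)
grey_mug_print 1027 82 [0.5475 0.2965 0.0968] ((558.148193359375, 299.7771911621094), (98.44405364990234, 59.91011428833008), 13.508231163024902)
yellow_mug_print 977 48 [0.5321 0.1316 0.0972] ((541.968994140625, 134.07861328125), (59.48877716064453, 100.68630981445312), 84.76471710205078)
green_mug_print 933 120 [ 0.5735 -0.0493  0.0966] ((583.4684448242188, -45.98760986328125), (59.956886291503906, 99.61993408203125), 89.79144287109375)
side red surf 40 [ 0.5122 -0.3613  0.1357] ctr~ [ 0.5179 -0.3562  0.1285]
box ((546.682861328125, -371.3250427246094), (121.29572296142578, 152.09963989257812), 75.5727767944336)
grey_mug_print 383 26 [0.5476 0.294  0.0976] ((557.32861328125, 294.19525146484375), (99.36205291748047, 52.752376556396484), 11.147246360778809)
yellow_mug_print 503 35 [0.5317 0.1323 0.0971] ((539.362548828125, 127.82810974121094), (52.36405563354492, 96.29808807373047), 87.3656234741211)
green_mug_print 669 91 [ 0.5695 -0.0494  0.0964] ((581.5084838867188, -53.027252197265625), (98.07544708251953, 55.72932815551758), 0.8396345973014832)
```

View pics/scene1.png

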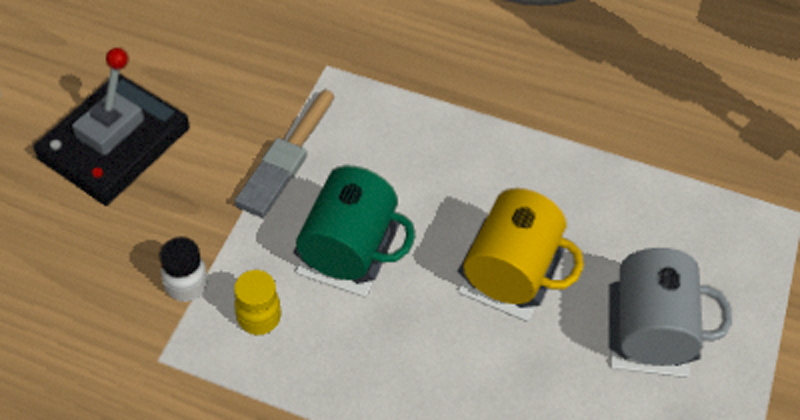

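View pics/side1.png

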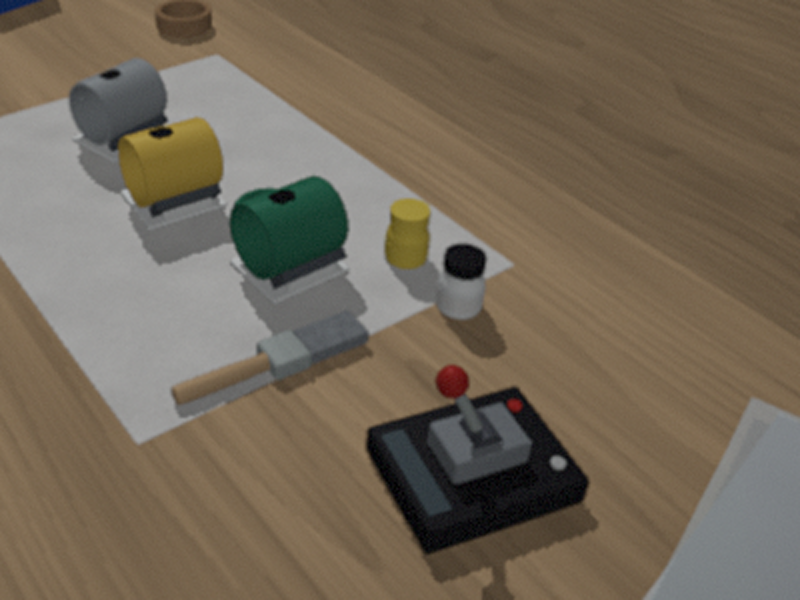

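The scene view shows the recorder with its red ball at crop (117,58), leaning toward the robot. It also shows the grey mug's print at (668,279) and the yellow decoy jar beside the white one. The side view agrees: its red ball is at (452,380). I'll move out now, shutting the fingers and aligning yaw with the recorder.

Request:
play_rows([
  [[-0.8, -0.6, -0.1], [0, 0, -0.11], -1],
  [[-0.8, -0.6, -0.1], [0, 0, -0.11], -1],
  [[-0.8, -0.6, -0.1], [0, 0, -0.11], -1],
  [[-0.8, -0.6, -0.1], [0, 0, -0.11], -1],
  [[-0.8, -0.6, -0.1], [0, 0, -0.11], -1],
  [[-0.8, -0.6, -0.1], [0, 0, -0.11], -1],
  [[-0.8, -0.6, -0.1], [0, 0, -0.11], -1],
  [[-0.8, -0.6, -0.1], [0, 0, -0.11], -1],
  [[-0.8, -0.6, -0.1], [0, 0, -0.11], -1],
  [[-0.8, -0.6, -0.1], [0, 0, -0.11], -1],
])

```text
t: 2.13
tcp_pos: [0.4737, 0.2586, 0.2583]
tcp_rot: [0.001, 0.133, 0.991, -0.0]
contact_force: [1.0, -0.3, -0.4]
width: 0.0246
grasp_force: 0.0
```

Request:
play_rows([
  [[-0.25, -0.94, 0], [0, 0, 0], -1],
  [[-0.25, -0.94, 0], [0, 0, 0], -1],
  [[-0.25, -0.94, 0], [0, 0, 0], -1],
  [[-0.25, -0.94, 0], [0, 0, 0], -1],
  [[-0.25, -0.94, 0], [0, 0, 0], -1],
  [[-0.25, -0.94, 0], [0, 0, 0], -1],
  [[-0.25, -0.94, 0], [0, 0, 0], -1],
  [[-0.25, -0.94, 0], [0, 0, 0], -1],
  [[-0.25, -0.94, 0], [0, 0, 0], -1],
  [[-0.25, -0.94, 0], [0, 0, 0], -1],
])

```text
t: 2.97
tcp_pos: [0.4695, -0.1325, 0.2581]
tcp_rot: [0.001, 0.135, 0.991, -0.001]
contact_force: [0.8, -0.2, 0.3]
width: 0.0004
grasp_force: 0.0
```

```bash
cat > look.py <<'E'
from h import *
import sys
s=bot.snapshot("wrist");f=s["frame"].astype(int);cv2.imwrite(f"pics/{sys.argv[1]}.png",s["frame"])
v,u=np.mgrid[0:420,0:560];P=world(s,np.c_[u.ravel(),v.ravel()]).reshape(420,560,3);x,y,z=P[...,0],P[...,1],P[...,2]
st=bot.read_state();print(st["t"],st["tcp_pos"].round(4),st["tcp_rot"].round(4),st["contact_force"].round(1));print("cam",s["cam_to_world"][:3,3])
red=(f[...,2]>100)&(f[...,1]<70)&(f[...,0]<70)&(z>.08)&(y<-.2)
if red.any():
    m=np.nanmedian(P[red],0);o=s["cam_to_world"][:3,3];print("red",red.sum(),(m+.0105*(m-o)/np.linalg.norm(m-o)).round(4))
top=(z>.022)&(z<.036)&(y<-.25)&(y>-.5)&(x>.4)&(x<.7)
if top.any(): print("box",cv2.minAreaRect(P[top][:,:2].astype(np.float32)*1000))
d=(z>.087)&(z<.105)&(f.max(2)<60)&(y>.2)
if d.any(): print("print",d.sum(),np.nanmedian(P[d],0).round(4),"px",np.median(u[d]),np.median(v[d]))
E
python3 look.py w1
```

```text
3.0167 [ 0.4696 -0.1328  0.2581] [ 8.000e-04  1.353e-01  9.908e-01 -9.000e-04] [-0.2 -1.5  0.3]
cam [ 0.39020983 -0.10974762  0.42495462]
red 545 [ 0.5168 -0.3616  0.1249]
box ((549.1642456054688, -368.331787109375), (120.85099792480469, 150.03668212890625), 75.89019775390625)
```

View pics/w1.png

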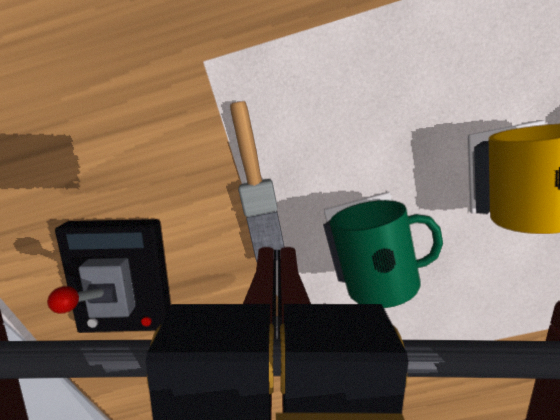

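The wrist view shows the recorder at about pixel (115,275) with the ball at (63,299), clear of the brush and mugs. The box yaw measures −14°. Next I go behind the ball and descend.

Request:
play_rows([
  [[-0.142, -0.518, 0], [0, 0, 0], -1],
  [[-0.142, -0.518, 0], [0, 0, 0], -1],
  [[-0.142, -0.518, 0], [0, 0, 0], -1],
  [[-0.142, -0.518, 0], [0, 0, 0], -1],
  [[-0.142, -0.518, 0], [0, 0, 0], -1],
  [[-0.142, -0.518, 0], [0, 0, 0], -1],
  [[-0.142, -0.518, 0.325], [0, 0, 0], -1],
  [[-0.142, -0.518, 0.325], [0, 0, 0], -1],
  [[-0.142, -0.518, 0.325], [0, 0, 0], -1],
  [[-0.142, -0.518, 0.325], [0, 0, 0], -1],
])

```text
t: 3.85
tcp_pos: [0.4683, -0.3369, 0.1211]
tcp_rot: [-0.005, 0.13, 0.991, 0.002]
contact_force: [-1.2, 0.9, -0.8]
width: 0.0004
grasp_force: 0.0
```

```bash
python3 look.py w2; python3 -c "
from h import *
s=bot.snapshot('side');cv2.imwrite('pics/s2.png',cv2.resize(s['frame'][200:420,260:540],None,fx=2,fy=2))"
```

```text
3.9 [ 0.4693 -0.338   0.1235] [-0.004   0.1306  0.9914  0.0017] [-0.5  0.   0.7]
cam [ 0.3906112  -0.31609495  0.28892622]
red 5 [ 0.4832 -0.3397  0.1946]
box ((548.5343017578125, -368.94952392578125), (119.74429321289062, 149.166259765625), 76.03045654296875)
```

View pics/s2.png

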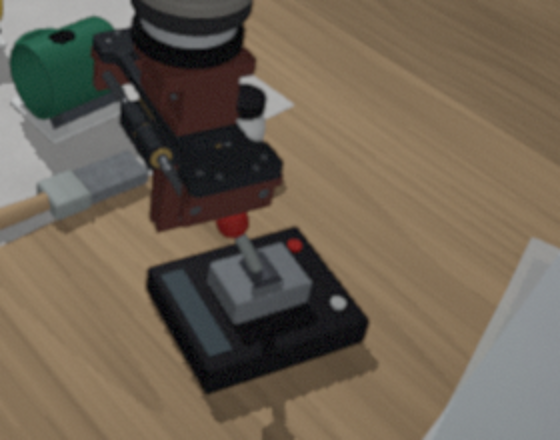

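The view shows the gripper just on the robot side of the red ball (crop (232,222)) and touching nothing. Pushing now.

Request:
play_rows([
  [[0, 0, 0], [0, 0, 0], -1],
  [[-0.03, 0, 0], [0, 0, 0], -1],
  [[-0.06, 0, 0], [0, 0, 0], -1],
  [[-0.09, 0, 0], [0, 0, 0], -1],
  [[-0.12, 0, 0], [0, 0, 0], -1],
  [[-0.15, 0, 0], [0, 0, 0], -1],
  [[-0.18, 0, 0], [0, 0, 0], -1],
  [[-0.21, 0, 0], [0, 0, 0], -1],
  [[-0.225, 0, 0], [0, 0, 0], -1],
  [[-0.225, 0, 0], [0, 0, 0], -1],
])

```text
t: 4.78
tcp_pos: [0.5663, -0.3663, 0.1354]
tcp_rot: [0.008, 0.13, 0.992, -0.002]
contact_force: [3.2, 1.3, 10.0]
width: 0.0003
grasp_force: 4.9
```

Request:
play_rows([
  [[-0.01, 0, 0], [0, 0, 0], -1],
  [[-0.01, 0, 0], [0, 0, 0], -1],
  [[-0.02, 0, 0], [0, 0, 0], -1],
  [[-0.02, 0, 0], [0, 0, 0], -1],
])

```text
t: 5.12
tcp_pos: [0.5716, -0.3676, 0.1339]
tcp_rot: [0.006, 0.13, 0.991, -0.001]
contact_force: [3.1, 0.9, 6.9]
width: 0.0004
grasp_force: 3.2
```

```bash
python3 look.py w3; python3 -c "
from h import *
s=bot.snapshot('side');cv2.imwrite('pics/s3.png',cv2.resize(s['frame'][200:420,260:540],None,fx=2,fy=2))"
```

```text
5.1667 [ 0.5714 -0.3675  0.1337] [ 0.0057  0.1302  0.9915 -0.0014] [3.8 0.8 6.6]
cam [ 0.49043453 -0.3451446   0.2998738 ]
red 520 [ 0.5724 -0.3829  0.1259]
box ((548.7522583007812, -369.2850646972656), (120.22498321533203, 149.2087860107422), 75.86409759521484)
```

View pics/s3.png

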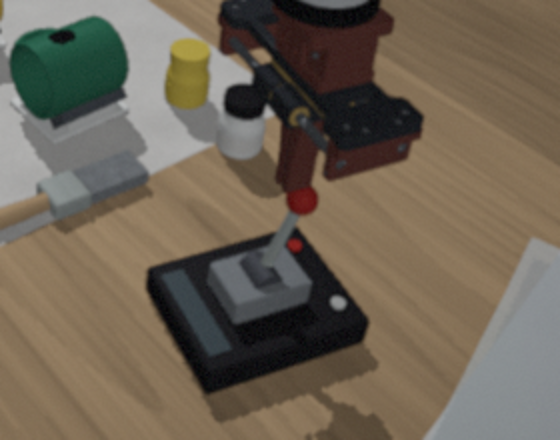

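View pics/w3.png

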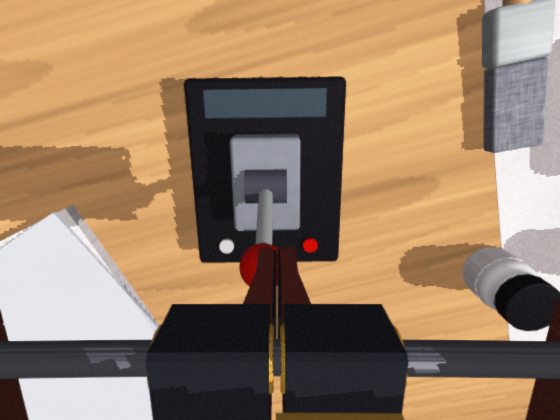

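The wrist view shows the fingertips at (277,265), beside the ball at (258,268), about 8 mm too far to +y. I'll back off, let it settle and correct.

Request:
play_rows([
  [[0.03, 0, -0.02], [0, 0, 0], -1],
  [[0.07, 0, -0.02], [0, 0, 0], -1],
  [[0.1, 0, -0.02], [0, 0, 0], -1],
  [[0.1, 0, -0.02], [0, 0, 0], -1],
  [[0.1, 0, -0.02], [0, 0, 0], -1],
  [[0.1, 0, -0.02], [0, 0, 0], -1],
  [[0.1, 0, -0.02], [0, 0, 0], -1],
  [[0.1, 0, -0.02], [0, 0, 0], -1],
])

```text
t: 5.88
tcp_pos: [0.5285, -0.356, 0.1358]
tcp_rot: [0.0, 0.131, 0.991, -0.0]
contact_force: [-0.3, 0.3, 0.8]
width: 0.0003
grasp_force: 0.0
```

```bash
python3 look.py w4; python3 look.py w4b
```

```text
5.9333 [ 0.5282 -0.356   0.1356] [ 2.000e-04  1.308e-01  9.914e-01 -1.000e-04] [0.5 0.2 1.5]
cam [ 0.4491261  -0.33413112  0.30270616]
red 26 [ 0.5758 -0.368   0.1293]
box ((546.7879028320312, -368.80816650390625), (120.05321502685547, 146.02113342285156), 75.75848388671875)
5.9833 [ 0.528  -0.3559  0.1354] [-0.000e+00  1.308e-01  9.914e-01 -1.000e-04] [-0.3  0.1 -0.9]
cam [ 0.44892168 -0.33412338  0.30249868]
red 25 [ 0.5758 -0.3681  0.1285]
box ((546.3804321289062, -368.71209716796875), (120.1822738647461, 145.2848358154297), 75.75959014892578)
```

Request:
play_rows([
  [[0, -0.02, 0], [0, 0, 0], -1],
  [[0, -0.02, 0], [0, 0, 0], -1],
  [[-0.03, -0.02, 0], [0, 0, 0], -1],
  [[-0.06, -0.02, 0], [0, 0, 0], -1],
  [[-0.08, -0.02, 0], [0, 0, 0], -1],
  [[-0.1, -0.02, 0], [0, 0, 0], -1],
  [[-0.105, -0.02, 0], [0, 0, 0], -1],
  [[-0.11, -0.02, 0], [0, 0, 0], -1],
  [[-0.115, -0.02, 0], [0, 0, 0], -1],
  [[-0.115, -0.02, 0], [0, 0, 0], -1],
])

```text
t: 6.82
tcp_pos: [0.5699, -0.3757, 0.1354]
tcp_rot: [0.0, 0.131, 0.991, 0.0]
contact_force: [0.1, 1.0, -0.3]
width: 0.0004
grasp_force: 0.0
```

```bash
python3 look.py w5
```

```text
6.8667 [ 0.5697 -0.3756  0.1354] [-1.000e-04  1.311e-01  9.914e-01  0.000e+00] [-0.1 -0.1  0.3]
cam [ 0.49062772 -0.35380992  0.30238626]
red 133 [ 0.5762 -0.366   0.1207]
box ((548.931640625, -369.24151611328125), (120.12831115722656, 149.5939483642578), 75.77342987060547)
```

View pics/w5.png

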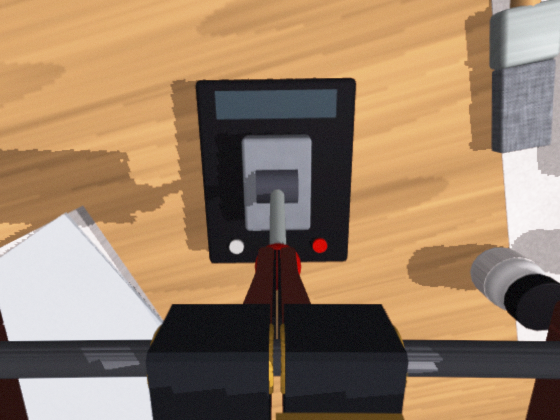

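The fingers are now centred on the ball at (277,262), and the force reads zero, so they are not at the stop yet. I'll push further in small steps.

Request:
play_rows([
  [[-0.01, 0, 0], [0, 0, 0], -1],
  [[-0.01, 0, 0], [0, 0, 0], -1],
  [[-0.02, 0, 0], [0, 0, 0], -1],
  [[-0.02, 0, 0], [0, 0, 0], -1],
  [[-0.02, 0, 0], [0, 0, 0], -1],
])

```text
t: 7.28
tcp_pos: [0.5779, -0.3777, 0.1354]
tcp_rot: [0.0, 0.131, 0.991, -0.0]
contact_force: [0.1, 0.5, -0.3]
width: 0.0007
grasp_force: 0.0
```

```bash
python3 look.py w6; python3 -c "
from h import *
a=bot.snapshot('side')['frame'][240:400,320:460];b=bot.snapshot('scene')['frame'][80:240,80:220]
cv2.imwrite('pics/s6.png',cv2.resize(np.hstack([a,b]),None,fx=2.8,fy=2.8,interpolation=cv2.INTER_CUBIC))"
```

```text
7.3333 [ 0.5776 -0.3777  0.1354] [-0.      0.131   0.9914  0.    ] [-0.1  0.  -1. ]
cam [ 0.4985807  -0.3558206   0.30238837]
red 692 [ 0.5714 -0.3735  0.1228]
box ((549.0790405273438, -369.27740478515625), (120.25381469726562, 149.80743408203125), 75.80943298339844)
```

View pics/s6.png

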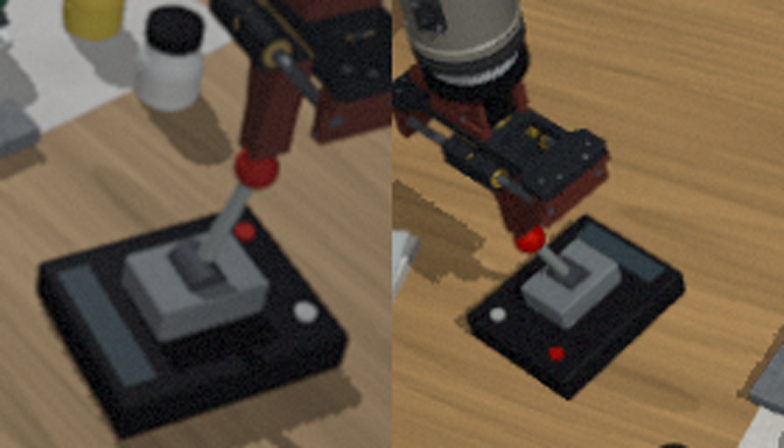

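The side and scene crops show the fingertip ending at the ball's upper half, at side (258,160) and scene (530,235). It may be riding over the top, so I'll fit the ball and the fingertip from the depth maps.

```bash
cat > fit.py <<'E'
from h import *
from scipy.optimize import least_squares
C=np.array([.549,-.369,.052]);d=np.array([.9695,-.245,0]);
v,u=np.mgrid[0:420,0:560];st=bot.read_state()["tcp_pos"];r=st-C
print("tcp s,lat,z",(r@d).round(4),(r@[.245,.9695,0]).round(4),st[2].round(4))
for c in ["scene","side","wrist"]:
    s=bot.snapshot(c);f=s["frame"].astype(int);P=world(s,np.c_[u.ravel(),v.ravel()]).reshape(420,560,3)
    near=np.linalg.norm(P-C-[0,0,.05],axis=2)<.12
    red=(f[...,2]>100)&(f[...,1]<60)&(f[...,0]<60)&near&(P[...,2]>.09);red=cv2.erode(red.astype(np.uint8),np.ones((2,2)))>0
    Q=P[red]-C
    if len(Q)<15: print(c,len(Q));continue
    g=least_squares(lambda a:np.linalg.norm(Q-[.08*np.sin(a[0])*d[0]-a[1]*d[1],.08*np.sin(a[0])*d[1]+a[1]*d[0],.08*np.cos(a[0])],axis=1)-.013,[.3,0],loss="soft_l1",f_scale=.002).x
    q=least_squares(lambda a:np.linalg.norm(Q-a,axis=1)-.013,np.median(Q,0)-[0,0,.01],loss="soft_l1",f_scale=.002).x
    print(c,len(Q),"lever rec",(g[0]+.5).round(3),"lat",g[1].round(4),"| free s,z",(q@d).round(4),(q[2]+.052).round(4),"lat",(q@[.245,.9695,0]).round(4))
    br=near&(f[...,2]>f[...,0]+12)&(f[...,2]<105)&~red&(P[...,2]>.09)&(P[...,2]<.17)
    B=P[br]
    if len(B): print("  finger z pct",np.percentile(B[:,2],[1,5,20]).round(4),"s of lowest",np.percentile((B[B[:,2]<np.percentile(B[:,2],20)]-C)@d,[5,50,95]).round(4))
E
python3 fit.py
```

```text
tcp s,lat,z 0.0297 -0.0015 0.1354
scene 43 lever rec 0.887 lat -0.0008 | free s,z 0.0303 0.1277 lat -0.0012
  finger z pct [0.122  0.1362 0.1479] s of lowest [0.0253 0.0365 0.043 ]
side 19 lever rec 0.849 lat -0.0014 | free s,z 0.0275 0.1273 lat -0.0013
  finger z pct [0.1212 0.1257 0.132 ] s of lowest [0.0143 0.0186 0.0321]
wrist 530 lever rec 0.866 lat -0.0004 | free s,z 0.0287 0.1269 lat -0.0004
  finger z pct [0.1152 0.1272 0.1446] s of lowest [0.0159 0.0188 0.025 ]
```

Request:
play_rows([
  [[0, 0, -0.06], [0, 0, 0], -1],
  [[0, 0, -0.12], [0, 0, 0], -1],
  [[0.1, 0, -0.15], [0, 0, 0], -1],
  [[0.2, 0, -0.15], [0, 0, 0], -1],
  [[0.2, 0, -0.15], [0, 0, 0], -1],
  [[0.2, 0, -0.15], [0, 0, 0], -1],
  [[0.2, 0, -0.15], [0, 0, 0], -1],
])

```text
t: 8.17
tcp_pos: [0.501, -0.3568, 0.1959]
tcp_rot: [0.001, 0.131, 0.991, 0.0]
contact_force: [0.2, -0.1, -0.1]
width: 0.0001
grasp_force: 0.0
```

```bash
sed -i 's/<.17)/<.25)/' fit.py; python3 fit.py;  python3 -c "
from h import *
t=bot.read_state()['tcp_pos'];print(t)
v,u=np.mgrid[0:420,0:560]
a=bot.snapshot('side');P=world(a,np.c_[u.ravel(),v.ravel()]);m=(abs(P[:,0]-t[0])<.03)&(abs(P[:,1]-t[1])<.03)&(P[:,2]>.1)
print('lowest near tcp',np.sort(P[m][:,2])[:40:4].round(3))
w=bot.snapshot('wrist');P=world(w,np.c_[u.ravel(),v.ravel()]);m=(abs(P[:,0]-t[0])<.03)&(abs(P[:,1]-t[1])<.03)&(P[:,2]>.15)
print(np.sort(P[m][:,2])[:200:20].round(3))
cv2.imwrite('pics/s7.png',np.hstack([cv2.resize(a['frame'][220:400,300:460],(400,450)),cv2.resize(w['frame'][140:365,190:390],(400,450))]))"
```

```text
tcp s,lat,z -0.0495 0.0001 0.1959
scene 73 lever rec 0.874 lat -0.0006 | free s,z 0.0292 0.1262 lat -0.0004
  finger z pct [0.1213 0.1218 0.2037] s of lowest [-0.0493 -0.0373  0.0354]
side 83 lever rec 0.859 lat -0.0018 | free s,z 0.0267 0.126 lat -0.0024
  finger z pct [0.1204 0.1229 0.1266] s of lowest [0.015  0.0197 0.0277]
wrist 0
[ 0.50183993 -0.35692429  0.1954555 ]
lowest near tcp [0.199 0.201 0.202 0.202 0.202 0.203 0.204 0.204 0.205 0.205]
[0.2   0.201 0.202 0.203 0.203 0.204 0.204 0.205 0.205 0.206]
```

View pics/s7.png

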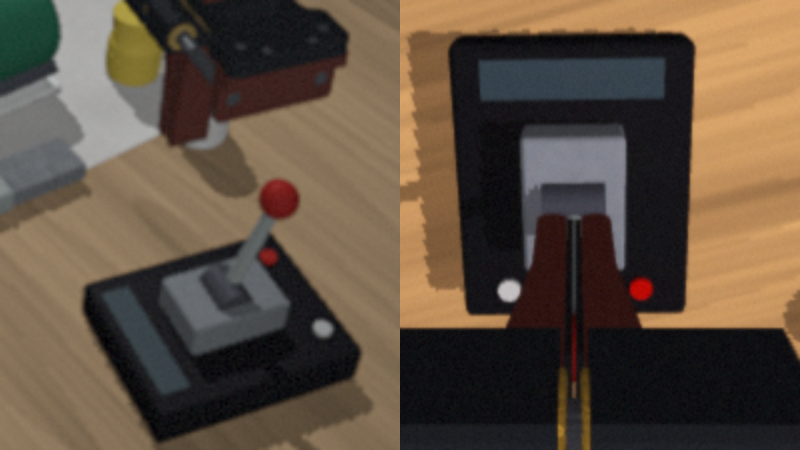

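The side view shows the fingertips ending near TCP height (z≈0.198, not 22 mm below it), so they were riding over the ball. I'll open the gripper here to see whether the opening changes the tip height.

Request:
play_rows([
  [[0, 0, 0], [0, 0, 0], 1],
  [[0, 0, 0], [0, 0, 0], 1],
  [[0, 0, 0], [0, 0, 0], 1],
  [[0, 0, 0], [0, 0, 0], 1],
  [[0, 0, 0], [0, 0, 0], 1],
  [[0, 0, 0], [0, 0, 0], 1],
  [[0, 0, 0], [0, 0, 0], 1],
  [[0, 0, 0], [0, 0, 0], 1],
  [[0, 0, 0], [0, 0, 0], 1],
  [[0, 0, 0], [0, 0, 0], 1],
])

```text
t: 9.25
tcp_pos: [0.5004, -0.3569, 0.1955]
tcp_rot: [0.0, 0.131, 0.991, 0.0]
contact_force: [-0.3, 0.2, 0.6]
width: 0.0636
grasp_force: 0.0
```

```bash
cat > tip.py <<'E'
from h import *
st=bot.read_state();t=st['tcp_pos'];print(t,st['width'],st['t'])
from scipy.spatial.transform import Rotation as R
q=st['tcp_rot'];M=R.from_quat([q[1],q[2],q[3],q[0]]).as_matrix()
v,u=np.mgrid[0:420,0:560]
for c in ["side","wrist","scene"]:
    a=bot.snapshot(c);P=(world(a,np.c_[u.ravel(),v.ravel()])-t)@M
    m=(abs(P[:,0])<.025)&(abs(P[:,1])<.07)&(P[:,2]<.04)&(P[:,2]>-.05)
    Q=P[m];Q=Q[np.argsort(-Q[:,2])];print(c,len(Q),'tool z',Q[:60:6,2].round(4),'tool x of tips',np.median(Q[:60,0]).round(4),'y',np.percentile(Q[:60,1],[5,95]).round(3))
E
python3 tip.py
```

```text
[ 0.50035775 -0.35689637  0.19548157] 0.06362873869103439 9.25
side 770 tool z [-0.0041 -0.0049 -0.0056 -0.0061 -0.0068 -0.0072 -0.0079 -0.0082 -0.0084
 -0.0087] tool x of tips 0.0057 y [-0.042  0.037]
wrist 4150 tool z [-0.0043 -0.0048 -0.0049 -0.0051 -0.0054 -0.0055 -0.0057 -0.0057 -0.0059
 -0.006 ] tool x of tips 0.0093 y [-0.039  0.04 ]
scene 290 tool z [-0.0047 -0.0064 -0.0068 -0.0086 -0.0089 -0.0102 -0.011  -0.0115 -0.0128
 -0.0133] tool x of tips -0.0028 y [-0.04   0.046]
```

Both views put the real fingertips about 4 mm above the reported TCP, consistent with the fingers having ridden over the ball. I'll trust the seen fingertips, so the TCP goes down to z≈0.108 for the push.

Request:
play_rows([
  [[0, 0, 0.1], [0, 0, 0], -1],
  [[0, 0, 0.2], [0, 0, 0], -1],
  [[0, 0, 0.22], [0, 0, 0], -1],
  [[0, 0, 0.22], [0, 0, 0], -1],
  [[0, 0, 0.22], [0, 0, 0], -1],
  [[0, 0, 0.22], [0, 0, 0], -1],
  [[0, 0, 0.22], [0, 0, 0], -1],
  [[0, 0, 0.22], [0, 0, 0], -1],
  [[0, 0, 0.22], [0, 0, 0], -1],
  [[0, 0, 0.22], [0, 0, 0], -1],
])

```text
t: 10.23
tcp_pos: [0.5007, -0.357, 0.1082]
tcp_rot: [0.001, 0.131, 0.991, -0.0]
contact_force: [-0.0, -0.4, -0.6]
width: 0.0158
grasp_force: 0.0
```

Request:
play_rows([
  [[-0.03, 0, 0], [0, 0, 0], -1],
  [[-0.06, 0, 0], [0, 0, 0], -1],
  [[-0.09, 0, 0], [0, 0, 0], -1],
  [[-0.11, 0, 0], [0, 0, 0], -1],
  [[-0.13, 0, 0], [0, 0, 0], -1],
  [[-0.14, 0, 0], [0, 0, 0], -1],
  [[-0.15, 0, 0], [0, 0, 0], -1],
  [[-0.155, 0, 0], [0, 0, 0], -1],
  [[-0.16, 0, 0], [0, 0, 0], -1],
  [[-0.16, 0, 0], [0, 0, 0], -1],
])

```text
t: 11.07
tcp_pos: [0.562, -0.3736, 0.1073]
tcp_rot: [-0.0, 0.131, 0.991, 0.0]
contact_force: [-0.9, -0.0, -0.8]
width: 0.0005
grasp_force: 0.2
```

```bash
python3 fit.py
```

```text
tcp s,lat,z 0.0137 -0.0012 0.1073
scene 33 lever rec 0.981 lat 0.0009 | free s,z 0.0377 0.1213 lat 0.0013
  finger z pct [0.1142 0.1181 0.1268] s of lowest [0.0067 0.0239 0.0453]
side 3
wrist 0
```

Request:
play_rows([
  [[-0.008, 0, 0], [0, 0, 0], -1],
  [[-0.015, 0, 0], [0, 0, 0], -1],
  [[-0.015, 0, 0], [0, 0, 0], -1],
  [[-0.015, 0, 0], [0, 0, 0], -1],
])

```text
t: 11.55
tcp_pos: [0.5634, -0.3742, 0.107]
tcp_rot: [-0.004, 0.132, 0.991, 0.002]
contact_force: [-13.1, 5.4, 6.8]
width: 0.0008
grasp_force: 6.8
```

```bash
python3 fit.py
```

```text
tcp s,lat,z 0.0153 -0.0015 0.107
scene 25 lever rec 1.054 lat -0.0014 | free s,z 0.0414 0.1187 lat 0.0019
  finger z pct [0.1136 0.1172 0.1267] s of lowest [0.0094 0.0265 0.0483]
side 10
wrist 0
```

The stop is reached at about 14 N. I'll back off, rise and check the lever.

Request:
play_rows([
  [[0.06, 0, 0], [0, 0, 0], -1],
  [[0.12, 0, 0], [0, 0, 0], -1],
  [[0.16, 0, 0], [0, 0, 0], -1],
  [[0.16, 0, -0.1], [0, 0, 0], -1],
  [[0.16, 0, -0.2], [0, 0, 0], -1],
  [[0.16, 0, -0.3], [0, 0, 0], -1],
  [[0.16, 0, -0.32], [0, 0, 0], -1],
  [[0.16, 0, -0.32], [0, 0, 0], -1],
])

```text
t: 12.37
tcp_pos: [0.5081, -0.3601, 0.2394]
tcp_rot: [0.004, 0.131, 0.991, -0.001]
contact_force: [0.9, -0.7, -0.6]
width: 0.0002
grasp_force: 0.0
```

```bash
python3 fit.py;python3 - <<'E'
from h import *
a=bot.snapshot('side')['frame'][220:400,300:460];b=bot.snapshot('scene')['frame'][120:240,90:220]
cv2.imwrite('pics/s8.png',np.hstack([cv2.resize(a,(400,450)),cv2.resize(b,(400,450))]))
E
```

```text
tcp s,lat,z -0.0419 -0.0014 0.2394
scene 70 lever rec 1.001 lat -0.0006 | free s,z 0.0383 0.1217 lat -0.0003
  finger z pct [0.1022 0.1048 0.1143] s of lowest [0.0318 0.0318 0.0318]
side 76 lever rec 1.003 lat -0.0015 | free s,z 0.0374 0.1213 lat -0.0018
  finger z pct [0.1152 0.1173 0.1205] s of lowest [0.0253 0.0288 0.0372]
wrist 0
```

View pics/s8.png

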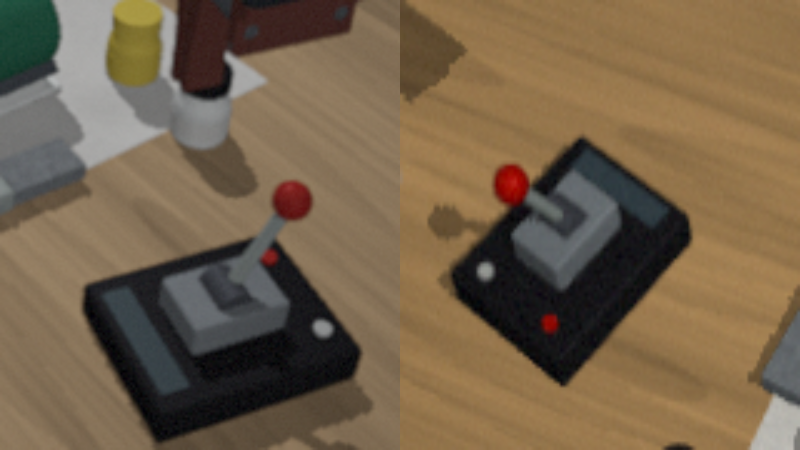

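Both views show the lever leaning away from the robot with the ball free, and the fits give rec = 1.00, so the recorder is on. Next is the grey mug, staying high.

Request:
play_rows([
  [[0.165, 0.8, 0], [0, 0, 0], -1],
  [[0.165, 0.8, 0], [0, 0, 0], -1],
  [[0.165, 0.8, 0], [0, 0, 0], -1],
  [[0.165, 0.8, 0], [0, 0, 0], -1],
  [[0.165, 0.8, 0], [0, 0, 0], -1],
  [[0.165, 0.8, 0], [0, 0, 0], -1],
  [[0.165, 0.8, 0], [0, 0, 0], -1],
  [[0.165, 0.8, 0], [0, 0, 0], -1],
  [[0.165, 0.8, 0], [0, 0, 0], -1],
])

```text
t: 13.37
tcp_pos: [0.5253, -0.0235, 0.2338]
tcp_rot: [-0.002, 0.125, 0.992, 0.001]
contact_force: [0.2, 0.3, -0.6]
width: 0.0004
grasp_force: 0.0
```

Request:
play_rows([
  [[0.165, 0.8, 0], [0, 0, 0], -1],
  [[0.165, 0.8, 0], [0, 0, 0], -1],
  [[0.165, 0.8, 0], [0, 0, 0], -1],
  [[0.165, 0.8, 0], [0, 0, 0], -1],
  [[0.165, 0.8, 0], [0, 0, 0], -1],
  [[0.165, 0.8, 0], [0, 0, 0], -1],
  [[0.165, 0.8, 0], [0, 0, 0], -1],
  [[0.165, 0.8, 0], [0, 0, 0], -1],
  [[0.165, 0.8, 0], [0, 0, 0], -1],
  [[0.165, 0.8, 0], [0, 0, 0], -1],
])

```text
t: 14.2
tcp_pos: [0.5438, 0.2959, 0.2333]
tcp_rot: [-0.001, 0.129, 0.992, -0.001]
contact_force: [-0.2, -1.8, -0.3]
width: 0.0007
grasp_force: 0.0
```

```bash
python3 look.py g1; python3 fit.py | head -3; python3 tip.py
python3 - <<'E'
from h import *
v,u=np.mgrid[0:420,0:560]
for c in ["scene","side","wrist"]:
    s=bot.snapshot(c);f=s["frame"].astype(int);P=world(s,np.c_[u.ravel(),v.ravel()]).reshape(420,560,3)
    d=(np.hypot(P[...,0]-.5475,P[...,1]-.2955)<.03)&(P[...,2]>.088)&(P[...,2]<.105)&(f.max(2)<60)
    if d.any():print(c,d.sum(),P[d].mean(0).round(4),np.ptp(P[d],0).round(3))
E
```

```text
14.25 [0.5444 0.2934 0.2337] [-9.000e-04  1.306e-01  9.914e-01 -1.300e-03] [-0.1  0.7  0. ]
cam [0.46484529 0.31766501 0.40048154]
print 550 [0.5485 0.297  0.0969] px 279.0 200.0
tcp s,lat,z -0.1667 0.6411 0.2337
scene 71 lever rec 1.018 lat -0.0009 | free s,z 0.0393 0.121 lat -0.0006
  finger z pct [0.0982 0.0999 0.1064] s of lowest [0.0298 0.0298 0.0298]
[0.54528592 0.29146215 0.23499461] 0.00047270515335454116 14.4
side 199 tool z [-0.0051 -0.0065 -0.0083 -0.0102 -0.0118 -0.0126 -0.0139 -0.0152 -0.0168
 -0.0177] tool x of tips 0.0006 y [-0.013 -0.002]
wrist 2173 tool z [-0.0042 -0.005  -0.0054 -0.0056 -0.0061 -0.0064 -0.0066 -0.0067 -0.0072
 -0.0073] tool x of tips 0.0109 y [-0.006  0.008]
scene 191 tool z [-0.0056 -0.0083 -0.0094 -0.0113 -0.0125 -0.0138 -0.0149 -0.0157 -0.0176
 -0.0193] tool x of tips -0.0107 y [-0.008  0.009]
scene 80 [0.5475 0.2966 0.0963] [0.025 0.023 0.008]
side 26 [0.5477 0.2941 0.0972] [0.021 0.018 0.005]
wrist 539 [0.5484 0.2973 0.0968] [0.028 0.024 0.005]
```

Request:
play_rows([
  [[-0.004, 0.014, 0], [0, 0, 0], -1],
  [[-0.004, 0.014, 0.08], [0, 0, 0], -1],
  [[-0.004, 0.014, 0.16], [0, 0, 0], -1],
  [[-0.004, 0.014, 0.22], [0, 0, 0], -1],
  [[-0.004, 0.014, 0.25], [0, 0, 0], -1],
  [[-0.004, 0.014, 0.26], [0, 0, 0], -1],
  [[-0.004, 0.014, 0.27], [0, 0, 0], -1],
  [[-0.004, 0.014, 0.27], [0, 0, 0], -1],
])

```text
t: 15.37
tcp_pos: [0.5485, 0.2992, 0.128]
tcp_rot: [0.0, 0.131, 0.991, 0.0]
contact_force: [-0.3, -0.1, 0.2]
width: 0.0002
grasp_force: 0.0
```

```bash
sed -i 's/P\[:,2\]<.04/P[:,2]<.012/' tip.py; python3 tip.py; python3 look.py g2
```

```text
[0.54853416 0.29921008 0.12800233] 0.00024151177289673717 15.3667
side 156 tool z [-0.0061 -0.0086 -0.0097 -0.0121 -0.0139 -0.0155 -0.0172 -0.0181 -0.0197
 -0.0213] tool x of tips 0.003 y [-0.013 -0.004]
wrist 2144 tool z [-0.0048 -0.0056 -0.0059 -0.0062 -0.0064 -0.0067 -0.0069 -0.0072 -0.0074
 -0.0076] tool x of tips 0.0107 y [-0.007  0.008]
scene 143 tool z [-0.0054 -0.008  -0.0096 -0.0116 -0.0138 -0.016  -0.0177 -0.0202 -0.0221
 -0.0236] tool x of tips -0.0114 y [-0.007  0.009]
15.5667 [0.5487 0.2993 0.1288] [8.000e-04 1.311e-01 9.914e-01 8.000e-04] [ 0.   0.4 -0.7]
cam [0.46928559 0.32096183 0.29577563]
print 877 [0.5449 0.2967 0.0968] px 269.0 235.0
```

Request:
play_rows([
  [[0, -0.006, 0.012], [0, 0, 0], -1],
  [[0, -0.006, 0.012], [0, 0, 0], -1],
  [[0, -0.006, 0.012], [0, 0, 0], -1],
  [[0, -0.006, 0.012], [0, 0, 0], -1],
  [[0, -0.006, 0.012], [0, 0, 0], -1],
  [[0, -0.006, 0.012], [0, 0, 0], -1],
  [[0, -0.006, 0.012], [0, 0, 0], -1],
  [[0, -0.006, 0.012], [0, 0, 0], -1],
  [[0, -0.006, 0.012], [0, 0, 0], -1],
  [[0, -0.006, 0.012], [0, 0, 0], -1],
])

```text
t: 16.4
tcp_pos: [0.5473, 0.2965, 0.1227]
tcp_rot: [-0.0, 0.131, 0.991, 0.0]
contact_force: [-0.1, -0.5, 0.4]
width: 0.0002
grasp_force: 0.0
```

Request:
play_rows([
  [[0, 0, 0], [0, 0, 0], -1],
  [[0, 0, 0], [0, 0, 0], -1],
  [[0, 0, 0], [0, 0, 0], -1],
  [[0, 0, 0], [0, 0, 0], -1],
  [[0, 0, 0], [0, 0, 0], -1],
  [[0, 0, 0], [0, 0, 0], -1],
  [[0, 0, 0], [0, 0, 0], -1],
  [[0, 0, 0], [0, 0, 0], -1],
  [[0, 0, 0], [0, 0, 0], -1],
  [[0, 0, 0], [0, 0, 0], -1],
])

```text
t: 17.23
tcp_pos: [0.5473, 0.2965, 0.1227]
tcp_rot: [-0.0, 0.131, 0.991, 0.0]
contact_force: [-1.2, -0.5, -0.7]
width: 0.0008
grasp_force: 0.0
```

Request:
play_rows([
  [[0, 0, 0], [0, 0, 0], -1],
  [[0, 0, 0], [0, 0, 0], -1],
  [[0, 0, 0], [0, 0, 0], -1],
  [[0, 0, 0], [0, 0, 0], -1],
  [[0, 0, 0], [0, 0, 0], -1],
  [[0, 0, 0], [0, 0, 0], -1],
  [[0, 0, 0], [0, 0, 0], -1],
  [[0, 0, 0], [0, 0, 0], -1],
])

```text
t: 17.9
tcp_pos: [0.5473, 0.2965, 0.1226]
tcp_rot: [-0.0, 0.131, 0.991, -0.0]
contact_force: [0.2, -0.3, 0.5]
width: 0.0005
grasp_force: 0.0
```

The dwell is done: 2.4 s at about 30 mm. Now rise and return to the far side of the lever.

Request:
play_rows([
  [[0, 0, -0.1], [0, 0, 0], -1],
  [[0, 0, -0.2], [0, 0, 0], -1],
  [[0, 0, -0.3], [0, 0, 0], -1],
  [[0, 0, -0.3], [0, 0, 0], -1],
  [[0, 0, -0.3], [0, 0, 0], -1],
])

```text
t: 18.32
tcp_pos: [0.5488, 0.2973, 0.2456]
tcp_rot: [0.002, 0.131, 0.991, 0.002]
contact_force: [-0.3, -0.6, -1.3]
width: 0.0004
grasp_force: 0.0
```

Request:
play_rows([
  [[-0.333, -0.8, 0], [0, 0, 0], -1],
  [[-0.333, -0.8, 0], [0, 0, 0], -1],
  [[-0.333, -0.8, 0], [0, 0, 0], -1],
  [[-0.333, -0.8, 0], [0, 0, 0], -1],
  [[-0.333, -0.8, 0], [0, 0, 0], -1],
  [[-0.333, -0.8, 0], [0, 0, 0], -1],
  [[-0.333, -0.8, 0], [0, 0, 0], -1],
  [[-0.333, -0.8, 0], [0, 0, 0], -1],
  [[-0.333, -0.8, 0], [0, 0, 0], -1],
  [[-0.333, -0.8, 0], [0, 0, 0], -1],
])

```text
t: 19.15
tcp_pos: [0.5917, -0.053, 0.2414]
tcp_rot: [-0.001, 0.135, 0.991, -0.001]
contact_force: [-0.5, 0.3, 0.4]
width: 0.0005
grasp_force: 0.0
```

Request:
play_rows([
  [[-0.333, -0.8, 0], [0, 0, 0], -1],
  [[-0.333, -0.8, 0], [0, 0, 0], -1],
  [[-0.333, -0.8, 0], [0, 0, 0], -1],
  [[-0.333, -0.8, 0], [0, 0, 0], -1],
  [[-0.333, -0.8, 0], [0, 0, 0], -1],
  [[-0.333, -0.8, 0], [0, 0, 0], -1],
  [[-0.333, -0.8, 0], [0, 0, 0], -1],
  [[-0.333, -0.8, 0], [0, 0, 0], -1],
  [[-0.333, -0.8, 0], [0, 0, 0], -1],
  [[-0.333, -0.8, 0], [0, 0, 0], -1],
])

```text
t: 19.98
tcp_pos: [0.6367, -0.3942, 0.2404]
tcp_rot: [-0.002, 0.133, 0.991, -0.001]
contact_force: [-0.9, 0.6, 0.3]
width: 0.0008
grasp_force: 0.0
```

Request:
play_rows([
  [[0, 0, 0], [0, 0, 0], -1],
  [[0, 0, 0], [0, 0, 0], -1],
  [[0, 0, 0], [0, 0, 0], -1],
  [[0, 0, 0], [0, 0, 0], -1],
  [[0, 0, 0], [0, 0, 0], -1],
])

```text
t: 20.4
tcp_pos: [0.6389, -0.389, 0.2429]
tcp_rot: [0.0, 0.13, 0.992, 0.0]
contact_force: [0.6, -0.6, -1.6]
width: 0.0003
grasp_force: 0.0
```

```bash
python3 fit.py; python3 tip.py
```

```text
tcp s,lat,z 0.0921 0.0027 0.2429
scene 67 lever rec 1.031 lat -0.0002 | free s,z 0.0403 0.1207 lat -0.0
  finger z pct [0.105  0.1078 0.1181] s of lowest [0.0331 0.0331 0.0331]
side 52 lever rec 1.001 lat -0.0012 | free s,z 0.0375 0.1215 lat -0.0019
  finger z pct [0.1062 0.116  0.1204] s of lowest [0.0253 0.0298 0.0384]
wrist 575 lever rec 1.006 lat -0.0003 | free s,z 0.0388 0.122 lat -0.0003
  finger z pct [0.1225 0.1235 0.1258] s of lowest [0.0257 0.0324 0.0494]
[ 0.63851756 -0.39007149  0.24291265] 0.0002390573589119036 20.55
side 535 tool z [-0.0046 -0.0057 -0.0062 -0.0067 -0.0079 -0.0082 -0.0085 -0.0093 -0.0095
 -0.0101] tool x of tips 0.0088 y [-0.011  0.003]
wrist 2205 tool z [-0.0035 -0.0049 -0.0051 -0.0054 -0.0057 -0.0059 -0.0062 -0.0064 -0.0067
 -0.0069] tool x of tips 0.0109 y [-0.007  0.008]
scene 162 tool z [-0.0045 -0.0075 -0.0093 -0.0102 -0.0106 -0.0134 -0.0151 -0.0162 -0.017
 -0.0184] tool x of tips -0.0079 y [-0.006  0.009]
```

Request:
play_rows([
  [[0, -0.005, 0.1], [0, 0, 0], -1],
  [[0, -0.005, 0.2], [0, 0, 0], -1],
  [[0, -0.005, 0.3], [0, 0, 0], -1],
  [[0, -0.005, 0.338], [0, 0, 0], -1],
  [[0, -0.005, 0.338], [0, 0, 0], -1],
  [[0, -0.005, 0.338], [0, 0, 0], -1],
  [[0, -0.005, 0.338], [0, 0, 0], -1],
])

```text
t: 21.28
tcp_pos: [0.6392, -0.394, 0.1104]
tcp_rot: [0.002, 0.131, 0.991, -0.001]
contact_force: [0.4, 0.1, 0.3]
width: 0.0005
grasp_force: 0.0
```

Request:
play_rows([
  [[0.03, 0, 0], [0, 0, 0], -1],
  [[0.06, 0, 0], [0, 0, 0], -1],
  [[0.09, 0, 0], [0, 0, 0], -1],
  [[0.12, 0, 0], [0, 0, 0], -1],
  [[0.15, 0, 0], [0, 0, 0], -1],
  [[0.18, 0, 0], [0, 0, 0], -1],
  [[0.205, 0, 0], [0, 0, 0], -1],
  [[0.23, 0, 0], [0, 0, 0], -1],
  [[0.245, 0, 0], [0, 0, 0], -1],
  [[0.25, 0, 0], [0, 0, 0], -1],
])

```text
t: 22.12
tcp_pos: [0.5411, -0.3673, 0.1091]
tcp_rot: [0.001, 0.131, 0.991, -0.0]
contact_force: [1.2, -0.2, -0.5]
width: 0.0004
grasp_force: 0.3
```

Request:
play_rows([
  [[0.008, 0, 0], [0, 0, 0], -1],
  [[0.008, 0, 0], [0, 0, 0], -1],
  [[0.014, 0, 0], [0, 0, 0], -1],
  [[0.014, 0, 0], [0, 0, 0], -1],
])

```text
t: 22.45
tcp_pos: [0.5358, -0.365, 0.1073]
tcp_rot: [-0.0, 0.131, 0.991, 0.0]
contact_force: [0.7, 0.1, 0.6]
width: 0.0002
grasp_force: 0.2
```

```bash
python3 fit.py
```

```text
tcp s,lat,z -0.0138 0.0006 0.1073
scene 0
side 33 lever rec 0.004 lat -0.0014 | free s,z -0.0381 0.1225 lat -0.0013
  finger z pct [0.1151 0.1184 0.1253] s of lowest [-0.0512 -0.0263 -0.0071]
wrist 2169 lever rec 0.003 lat -0.0004 | free s,z -0.0378 0.1219 lat -0.0003
  finger z pct [0.1198 0.1257 0.1403] s of lowest [-0.0426 -0.0248 -0.0241]
```

Request:
play_rows([
  [[0.006, 0, 0], [0, 0, 0], -1],
  [[0.011, 0, 0], [0, 0, 0], -1],
  [[0.011, 0, 0], [0, 0, 0], -1],
  [[0.011, 0, 0], [0, 0, 0], -1],
])

```text
t: 22.93
tcp_pos: [0.5353, -0.3648, 0.1079]
tcp_rot: [0.003, 0.13, 0.991, -0.001]
contact_force: [9.9, -3.5, -6.7]
width: 0.0005
grasp_force: 5.1
```

Request:
play_rows([
  [[-0.06, 0, 0], [0, 0, 0], -1],
  [[-0.12, 0, 0], [0, 0, 0], -1],
  [[-0.16, 0, 0], [0, 0, 0], -1],
  [[-0.16, 0, -0.1], [0, 0, 0], -1],
  [[-0.16, 0, -0.2], [0, 0, 0], -1],
  [[-0.16, 0, -0.3], [0, 0, 0], -1],
  [[-0.16, 0, -0.3], [0, 0, 0], -1],
  [[-0.16, 0, -0.3], [0, 0, 0], -1],
  [[-0.16, 0, -0.3], [0, 0, 0], -1],
  [[-0.16, 0, -0.3], [0, 0, 0], -1],
])

```text
t: 23.77
tcp_pos: [0.5925, -0.3798, 0.2256]
tcp_rot: [-0.001, 0.131, 0.991, 0.001]
contact_force: [-0.3, -0.4, 0.1]
width: 0.0008
grasp_force: 0.0
```

```bash
python3 fit.py
```

```text
tcp s,lat,z 0.0449 0.0002 0.2256
scene 68 lever rec 0.163 lat 0.014 | free s,z -0.0371 0.1216 lat 0.0001
  finger z pct [0.1016 0.1022 0.1092] s of lowest [-0.0333 -0.0319 -0.0304]
side 67 lever rec -0.012 lat -0.0015 | free s,z -0.0386 0.1214 lat -0.0022
  finger z pct [0.1081 0.1157 0.1201] s of lowest [-0.0514 -0.0452 -0.0298]
wrist 780 lever rec -0.004 lat -0.0005 | free s,z -0.0382 0.1218 lat -0.0004
  finger z pct [0.1049 0.1068 0.1244] s of lowest [-0.0493 -0.031  -0.024 ]
```

The stop was felt, and the free fits in all three views put the ball at s ≈ −38 mm, so the lever is fully off. The arm is clear, so I'm handing in.

```bash
python3 -c "
from station import bot
print(bot.close_job())"
```

```text
the job is handed in; nothing more can be done
None
```

The job is handed in: recorder pushed on to its stop, fingertips held over the grey mug's print for about 2.4 s at roughly 30–35 mm (going by the fingertips the cameras showed, about 26 mm higher than the stated 22 mm ahead of the TCP), then the lever pushed back to its off stop and the arm left clear, with no contact seen on mugs, jar or brush; no verdict was returned.

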